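Snap the dosing cap onto the laundry jug and keep it pressed

ROBOT

A 7-joint arm with a two-finger parallel gripper is mounted at the origin on the work surface. World frame = base frame: x ahead of the robot, y to its left, z up, the work surface at z = 0. Lengths are in m, angles in rad, forces in N, time in s.
With the tool pointing down it reaches from about 0.425 to 0.875 m from the base axis. Payload 4.7 kg.
Tool frame: the origin (TCP) lies midway between the tips of the shut fingers; the grasp point (between the pads) lies 19 mm behind it; z points along the fingers, y is the direction in which the jaws open and shut (so a half turn about z gives the same grasp; the last joint's range is limited). The gripper opens to 87 mm and grips with 3 to 60 N. Pads are 19 mm wide; open, the fingers measure 117 mm over their backs; the gripper's body (75 mm by 190 mm) begins 51 mm behind the grasp point.
Start: joints at [1.359, 0.321, -0.07, 1.45, 0.023, 1.371, -0.057], TCP at [0.146, -0.634, 0.223] pointing down, gripper open.
Joint ranges: [-2.86, 2.86], [-0.3, 2.09], [-1.38, 1.24], [0.06, 2.45], [-1.56, 4.7], [0.09, 2.05], [-2.69, 2.69]. Speed limits (rad/s): [2.57, 2.57, 3.14, 3.14, 3.14, 3.14, 3.14].

INTERFACE

Orientations are given as a rotation vector (axis times angle).
In Python, from bench import get_state, eyes, job gives the robot as it stands. The module is installed in compiled form; this text tells all that it offers.
- The arm moves only by the shell command python3 -m jog 'ROWS' [FORCE]. ROWS is JSON, a list that holds one entry, the list of rows, each a list of 5 numbers: the opening, from 0 (shut) to 1 (fully open), then the shift along the tool's x, y, z in units of 40 mm (1.0 is 40 mm), then the turn about the tool's z in units of 5 degrees (1.0 is 5 degrees). In form: [[[jaw, dx, dy, dz, turn], ...]]. A call has 1 to 10 rows; each row shifts and turns the commanded pose from where the row before left it, along the tool's axes as they then stand; what a row does not reach is not made up. A row lasts 1/8 s, in which the tool goes at most 62.5 mm and 10.7 degrees, less where a joint would pass 70% of its speed; a pose out of reach is approached as far as the arm can. A call is refused whole if a number of a shift passes 1 or a number of a turn 1, either way. A call with a gripper value outside its range is refused whole. The fingers move at their own pace and stop on an object; FORCE is the grip in N (left out, the last holds). Time passes only in rows, so rows that do not move let the fingers close. It gives the time, the measured TCP pose, the force and the opening at its end, in the units of the state.
- get_state(): the state, without advancing time (a new reading comes with each control period).
- eyes.get_image(name): name is "scene" or "top" or "wrist"; returns (picture, depth): 420x560x3 uint8, red, green, blue; 420x560 float32, m along the optical axis (not along the pixel's ray), 0 where there is no reading.
- eyes.camera_params(name): a dict with "camera_matrix" (3x3 intrinsics, pixels), "pose" (4x4, takes a point from camera to world coordinates); the wrist camera has in their place "mount" (4x4, takes a point from camera to tool coordinates, whose origin is the TCP and whose axes are the flange's). Camera axes: x right, y down, z forward; pixel columns grow to the right and rows downward; lengths in m; the calibration is good to about 2 mm. A picture is of the moment at which its call begins: read the wrist's pose just before it. camera_params takes no time and is no camera call.
- job.close_job(): hands the job in, once; it reports no verdict.
The state is a dict: "time": time; "joint_positions": joint angles; "qd": joint speeds; "joint_torque": joint torques, N m; "position": TCP position; "tool_rot": TCP orientation; "ft_force": force on the tool from outside, world axes, zero at the start; "torque": the same for the moment, N m; "grip_width": opening from 0.0 (shut) to 1.0 (fully open).
Only numpy, scipy, OpenCV 4.12 (cv2) and the standard library are available. Lean on these libraries where they do the work, as an engineer would, in place of code of your own. Each camera call takes 0.05 s, during which the arm holds its last target. There are 200 camera calls.

TASK

Close up the full white laundry jug in its springy stand: fetch the blue dosing cap, put it upright on the jug's neck and press straight down until it clicks and sits fully home. Keep pressing after the click and finish like that, not letting go: at the end the gripper is still on the cap, holding the jug about 5 mm down in its soft pad. Never squash the pad flat, and leave the orange cap and everything else on the table where it is.

Things in the scene. Friction and masses are not known exactly. Their poses are not given: they have to be found in the camera images.
- blue_cap_center (a point): round blue dosing cap with ribbed side, 52 mm across, 42 mm high, about 40 g, standing on the table open side down. The point is its centre, half-way up (21 mm above its lower rim); z up. Its hollow is 24 mm deep, the mouth 36 mm across with a rounded inner lip. Grip it round its side; it fits at any turn about its axis.
- neck_top (a point): centre of the flat top of the white laundry jug's neck, a plug 33 mm across, 25.5 mm tall, tapered at the top edge; about 164 mm above the table at rest, moves with the jug; z up. With the cap fully home, the cap's centre is 3 mm BELOW this point.
- snap_nubs (a point): point on the neck's axis, 16 mm below its top, level with four small sprung nubs that catch the cap's lip. They start to resist when the cap's centre is about 8 mm above the neck's top point and take some 9 to 14 N to pass; a few mm lower they give way with a click (the force drops) and pull the cap on; press on until it is home.
- stand: grey stand, 150 mm square, fixed to the table, with four corner posts 46 mm high and a soft black pad that carries the jug; origin at the centre of its underside, straight below the neck. The jug is 98 mm wide, its shoulder 138 mm above the table, with a blue and yellow label and a handle on one side reaching 75 mm from the axis, all below the shoulder.
- jug (a joint): how far the jug is pushed straight down into its springy pad, in m: 0 at rest, 0.012 when the pad is squashed flat. The first 3 to 4 N do not move it, then it sinks 1 mm for each 2.5 N (5 mm at about 16 N); it springs back when let go.
- orange_cap_center (a point): small orange bottle cap, 36 mm across, 34 mm high, standing on the table; the wrong cap, to be left alone. The point is its centre, half-way up (17 mm above the table).
- pale_bottle: white bottle with green label and orange top, 60 mm across, 150 mm high, origin at the centre of its underside; leave alone.
- phone: black phone lying flat, 150 x 72 x 9 mm (its x, y, z), origin at the centre of its underside; leave alone.
- cup: green plastic cup, 68 mm across, 80 mm high, origin at the centre of its underside; leave alone.
- bulb_box: white and green light-bulb box, 60 x 60 x 90 mm high, origin at the centre of its underside; leave alone.
- key_fob: black key fob lying flat, 70 x 36 x 14 mm, origin at the centre of its underside; leave alone.
There are look-alikes about, which are no part of the job. Of the things like the part that bears blue_cap_center, leave any that is turquoise; of the rest the larger one is meant.

How it is judged:
On the way, in this order (a step that is already met when the one before it is completed fails the run):
1. the blue cap is lifted clear of the table (height (world z) of blue_cap_center above 0.06 m), for 0.1 s.
2. the blue cap has clicked fully home on the jug's neck (z of blue_cap_center in the frame of neck_top below -0.0005 m and horizontal distance between blue_cap_center and neck_top below 0.004 m and angle between blue_cap_center's own z axis and vertical below 0.1 rad), for 0.1 s.
At the end, for the whole second after the job is handed in: The blue cap is fully home on the neck (centre at least 0.5 mm below the neck's top point, within 4 mm of its axis, tilted less than 0.1 rad), the gripper's fingers still touch it with more than 2 N, and the jug is held pressed 2 to 10.5 mm down into its pad (all of step 2 and value of joint jug between 0.002 and 0.0105 m and contact force between the fingers and blue_cap above 2 N); the arm keeps its last pose, push and grip.
It fails at once if the pad is squashed flat (jug pushed more than 11.5 mm down) (value of joint jug above 0.0115 m).
It fails at once if something else on the table is moved more than 25 mm (distance of any of orange_cap_center, pale_bottle, phone, cup, bulb_box, key_fob from where it was at the start of the episode above 0.025 m).
It also fails if it takes over 48 s, if anything falls off the work surface, if the arm or the gripper's body presses on something with over 40 N, if the wrist force passes 120 N, or if a joint passes its speed limit or range.

## Working session

There is one attempt and no reset: what is moved stays moved. The work goes in short steps, Python scripts to look and compute and a shell command to move; the robot and the scene stay as the last step left them, time stands still between calls to the robot, and variables do not carry over. Pictures are saved under pics/ and viewed, about 8 in all and at most 12, crops included, and the job is handed in when it is done.

```bash
mkdir -p pics; cat > h.py <<'E'
from bench import get_state, eyes, job
import numpy as np, cv2
from scipy.spatial.transform import Rotation as R
def cam(n):
    p=eyes.camera_params(n);K=np.array(p["camera_matrix"])
    if n=="wrist":
        s=get_state();T=np.eye(4);T[:3,:3]=R.from_rotvec(s["tool_rot"]).as_matrix();T[:3,3]=s["position"]
        P=T@np.array(p["mount"])
    else:P=np.array(p["pose"])
    im,d=eyes.get_image(n);return im,d,K,P
def ray(u,v,z,K,P):
    d=P[:3,:3]@np.linalg.solve(K,[u,v,1.]);o=P[:3,3];return o+d*(z-o[2])/d[2]
def cloud(d,K,P):
    v,u=np.indices(d.shape);q=np.stack([(u-K[0,2])/K[0,0]*d,(v-K[1,2])/K[1,1]*d,d],-1)
    return q@P[:3,:3].T+P[:3,3]
E
python3 - <<'E'
from h import *
s=get_state();print({k:np.round(v,3) for k,v in s.items()})
for n in("top","scene"):
    im,d,K,P=cam(n);np.savez(f"{n}.npz",im=im,d=d,K=K,P=P)
    cv2.imwrite(f"pics/{n}.png",im[:,:,::-1]);print(n,np.round(P,3).tolist(),K[0,0])
E
```

```text
{'time': np.float64(0.0), 'joint_positions': array([ 1.359,  0.322, -0.07 ,  1.452,  0.023,  1.371, -0.057]), 'qd': array([-0.001,  0.001, -0.001, -0.   ,  0.   , -0.   , -0.   ]), 'joint_torque': array([-1.0000e-03, -4.9129e+01, -4.0400e-01, -3.1254e+01, -6.4000e-02,
        4.4000e-02,  0.0000e+00]), 'position': array([ 0.145, -0.633,  0.221]), 'tool_rot': array([-3.12e+00, -3.54e-01,  1.00e-03]), 'ft_force': array([ 0.178, -0.71 ,  0.328]), 'torque': array([-0.039,  0.003,  0.019]), 'grip_width': np.float64(1.002)}
top [[-0.112, -0.966, 0.233, 0.315], [-0.994, 0.11, -0.021, -0.024], [-0.006, -0.234, -0.972, 1.175], [0.0, 0.0, 0.0, 1.0]] 502.6227811441133
scene [[0.856, 0.343, -0.387, 1.016], [0.517, -0.569, 0.639, -0.767], [-0.001, -0.747, -0.665, 0.89], [0.0, 0.0, 0.0, 1.0]] 536.2977779895173
```

View pics/top.png

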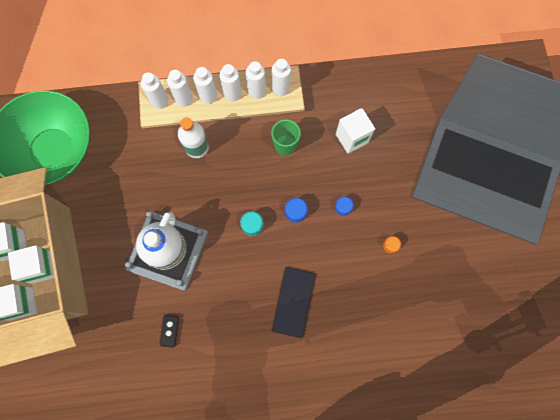

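View pics/scene.png

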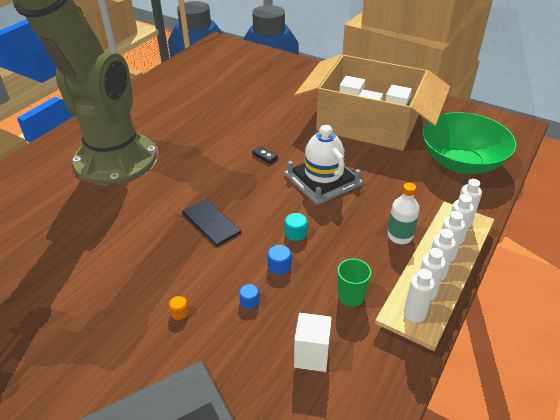

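In the top view there are three look-alikes. Turquoise at (251,222) is excluded, blue at (296,209) is larger, and blue at (344,205) is smaller. The larger blue one at (296,209) fits the description, and in the scene view it is at (279,260). The jug neck is at about (152,240) in the top view and (325,131) in the scene view. Next I'll measure both and make the confirming crop.

```bash
python3 - <<'E'
from h import *
for n in("top","scene"):
    z=np.load(n+".npz");im,d,K,P=[z[k] for k in("im","d","K","P")]
    C=cloud(d,K,P);hsv=cv2.cvtColor(im,cv2.COLOR_RGB2HSV)
    m=cv2.inRange(hsv,(105,140,60),(125,255,255));
    k,l,st,ce=cv2.connectedComponentsWithStats(m)
    for i in range(1,k):
        if st[i,4]<60: continue
        q=C[(l==i)&(d>0)];zt=np.percentile(q[:,2],95)
        t=q[q[:,2]>zt-.004]
        if len(t)>5:print(n,"blue",ce[i].round(),st[i,4],"ztop",zt.round(3),"top mid",((t.min(0)+t.max(0))/2).round(3),"ext",np.ptp(t,axis=0).round(3))
    box=C[...,:2]
    # neck: pts at z .155-.175 
    u0,v0=((152,238) if n=="top" else (325,131))
    s=np.zeros(d.shape,bool);s[v0-30:v0+30,u0-30:u0+30]=1
    for a,b in((.160,.170),(.132,.142)):
        q=C[s&(d>0)&(C[...,2]>a)&(C[...,2]<b)]
        if len(q):print(n,"neck",a,len(q),np.median(q,0).round(3),((q.min(0)+q.max(0))/2).round(3),np.ptp(q,axis=0).round(3))
z=np.load("top.npz");a=cv2.resize(z["im"][180:260,110:370],None,fx=3,fy=3,interpolation=cv2.INTER_CUBIC)
cv2.imwrite("pics/crop.png",a[:,:,::-1])
E
```

```text
top blue [344. 205.] 250 ztop 0.036 top mid [ 0.589 -0.213  0.036] ext [0.036 0.038 0.006]
top blue [296. 210.] 427 ztop 0.046 top mid [ 0.591 -0.1    0.046] ext [0.047 0.048 0.007]
top blue [156. 242.] 116 ztop 0.144 top mid [0.534 0.211 0.143] ext [0.046 0.045 0.007]
top neck 0.16 161 [0.533 0.211 0.164] [0.533 0.211 0.165] [0.03  0.029 0.009]
top neck 0.132 383 [0.527 0.205 0.138] [0.533 0.211 0.137] [0.062 0.064 0.01 ]
scene blue [25. 52.] 2324 ztop -0.066 top mid [-0.579  0.242  0.176] ext [1.114 0.699 0.492]
scene blue [203.  33.] 282 ztop -0.245 top mid [-0.678  1.233 -0.245] ext [0.074 0.15  0.008]
scene blue [176.  41.] 350 ztop -0.25 top mid [-0.793  1.179 -0.247] ext [0.08  0.079 0.011]
scene blue [275.  40.] 717 ztop -0.246 top mid [-0.39   1.383 -0.245] ext [0.204 0.176 0.011]
scene blue [ 43. 118.] 1328 ztop -0.455 top mid [-1.025  0.493 -0.454] ext [0.209 0.219 0.01 ]
scene blue [321. 166.] 95 ztop 0.083 top mid [0.54  0.177 0.082] ext [0.081 0.033 0.005]
scene blue [319. 174.] 64 ztop 0.057 top mid [0.537 0.17  0.056] ext [0.074 0.022 0.006]
scene blue [279. 264.] 349 ztop 0.042 top mid [ 0.594 -0.103  0.041] ext [0.05  0.049 0.006]
scene blue [249. 300.] 232 ztop 0.033 top mid [ 0.593 -0.216  0.033] ext [0.037 0.039 0.006]
scene neck 0.16 64 [0.536 0.207 0.164] [0.536 0.208 0.163] [0.027 0.028 0.006]
scene neck 0.132 187 [0.546 0.196 0.138] [0.536 0.205 0.137] [0.061 0.055 0.01 ]
```

View pics/crop.png

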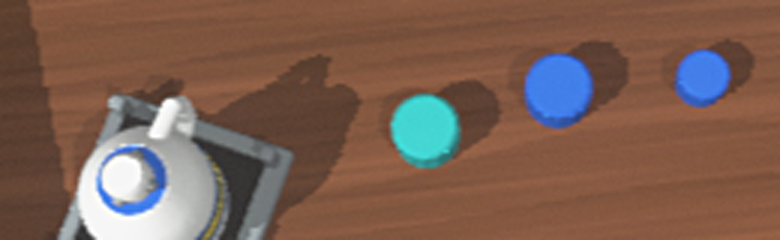

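The crop shows the larger blue cap at crop (558,90), about 50 mm across, with turquoise at (425,130) and the small blue at (703,78). The target is at about (0.592,-0.102) and the neck at about (0.534,0.210), z 0.164. I'll move above the cap.

```bash
python3 -m jog '[[[1,1,-0.75,0,0],[1,1,-0.75,0,0],[1,1,-0.75,0,0],[1,1,-0.75,0,0],[1,1,-0.75,0,0],[1,1,-0.75,0,0],[1,1,-0.75,0,0],[1,1,-0.75,0,0],[1,1,-0.75,0,0],[1,1,-0.75,0,0]]]' 60
python3 -m jog '[[[1,1,-0.75,0,0],[1,1,-0.75,0,0],[1,1,-0.75,0,0],[1,0.5,-0.6,0,0],[1,0,0,0,0],[1,0,0,0,0],[1,0,0,0,0]]]'
cat > look.py <<'E'
from h import *
import sys
im,d,K,P=cam("wrist");cv2.imwrite("pics/%s.png"%sys.argv[1],im[:,:,::-1])
C=cloud(d,K,P);hsv=cv2.cvtColor(im,cv2.COLOR_RGB2HSV);m=cv2.inRange(hsv,(105,140,60),(125,255,255))
k,l,st,ce=cv2.connectedComponentsWithStats(m);s=get_state();print(np.round(s["position"],4),np.round(s["tool_rot"],3),s["time"],np.round(s["joint_positions"],2))
for i in range(1,k):
    if st[i,4]<200: continue
    q=C[(l==i)&(d>0)]
    if not len(q): continue
    zt=np.percentile(q[:,2],90);t=q[q[:,2]>zt-.003]
    c=(t.min(0)+t.max(0))/2;print(ce[i].round(),st[i],"ztop",zt.round(4),c.round(4),np.ptp(t,axis=0).round(3),
     "shift units",(R.from_rotvec(s["tool_rot"]).inv().apply(c-s["position"])/.04).round(2))
E
python3 look.py w1
```

```text
time: 1.35
position: [0.4688, -0.2502, 0.2223]
tool_rot: [3.122, 0.354, -0.001]
ft_force: [1.0, -1.3, 1.8]
grip_width: 1.0
time: 2.22
position: [0.5785, -0.111, 0.2224]
tool_rot: [3.121, 0.35, -0.001]
ft_force: [0.8, -0.1, 0.1]
grip_width: 0.997
[ 0.5785 -0.1108  0.2225] [ 3.121e+00  3.500e-01 -1.000e-03] 2.275 [ 0.63  0.24 -0.57  1.59  0.13  1.35 -1.3 ]
[280. 165.] [251 146  51  53 493] ztop 0.0419 [ 0.5939 -0.1016  0.0411] [0.051 0.051 0.004] shift units [ 0.43 -0.14  4.53]
[373. 189.] [356 175  43  41 463] ztop 0.0319 [ 0.5923 -0.2158  0.0311] [0.039 0.039 0.004] shift units [-0.24  2.63  4.79]
```

View pics/w1.png

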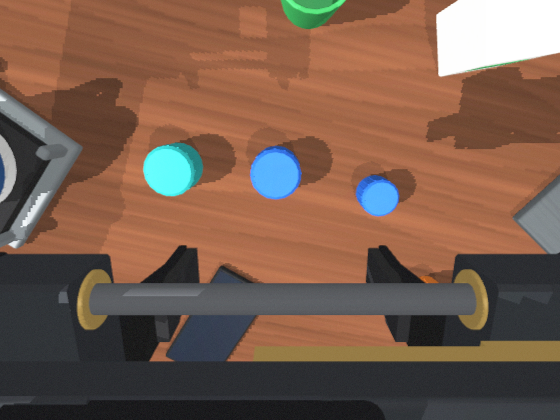

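The wrist view shows turquoise at (172,169), the large blue cap at (276,172) and the small blue cap at (377,195). The target cap is at (0.594,-0.1015), 51 mm across and 42 mm high, which matches the description. I'll go down to TCP z≈0.010.

```bash
python3 -m jog '[[[1,0.43,-0.14,0.8,0],[1,0,0,0.9,0],[1,0,0,0.9,0],[1,0,0,0.6,0],[1,0,0,0.4,0],[1,0,0,0,0],[1,0,0,0,0],[1,0,0,0,0]]]'; python3 look.py w2
```

```text
time: 3.28
position: [0.5955, -0.1, 0.0799]
tool_rot: [3.121, 0.354, 0.003]
ft_force: [-0.7, -0.4, -0.7]
grip_width: 0.998
[ 0.5954 -0.0999  0.0797] [3.121e+00 3.540e-01 3.000e-03] 3.325 [ 0.58  0.38 -0.55  1.72  0.22  1.1  -1.39]
[286. 220.] [ 243  190   81   89 3138] ztop 0.0422 [ 0.5939 -0.1017  0.0416] [0.051 0.05  0.005] shift units [-0.05  0.03  0.95]
[427. 251.] [ 402  233   65   50 1373] ztop 0.0316 [ 0.6139 -0.1817  0.0915] [0.058 0.085 0.126] shift units [-0.    2.1  -0.29]
```

```bash
python3 -m jog '[[[1,-0.05,0.03,0.6,0],[1,0,0,0.6,0],[1,0,0,0.53,0],[1,0,0,0,0],[1,0,0,0,0],[0,0,0,0,0],[0,0,0,0,0],[0,0,0,0,0],[0,0,0,0,0],[0,0,0,0,0]]]' 40; python3 -m jog '[[[0,0,0,0,0],[0,0,0,0,0]]]' 60
```

```text
time: 4.58
position: [0.5929, -0.1015, 0.0094]
tool_rot: [3.121, 0.354, -0.0]
ft_force: [0.3, -0.6, 0.8]
grip_width: 0.585
time: 4.82
position: [0.593, -0.1015, 0.0094]
tool_rot: [3.121, 0.354, 0.0]
ft_force: [-0.2, 0.2, 1.4]
grip_width: 0.584
```

The grip is at 51 mm, which matches the cap. Now I'll lift it to about z 0.24.

```bash
python3 -m jog '[[[0,0,0,-0.4,0],[0,0,0,-0.8,0],[0,0,0,-0.9,0],[0,0,0,-1,0],[0,0,0,-1,0],[0,0,0,-0.9,0],[0,0,0,-0.6,0],[0,0,0,0,0],[0,0,0,0,0]]]'
python3 - <<'E'
from h import *
s=get_state();n=np.array([.5345,.2095,.164])
print(s["position"],(R.from_rotvec(s["tool_rot"]).inv().apply(n-s["position"])/.04).round(2))
E
```

```text
time: 5.95
position: [0.5923, -0.1013, 0.2325]
tool_rot: [-3.121, -0.354, 0.002]
ft_force: [0.4, -0.2, -1.5]
grip_width: 0.585
[ 0.59230318 -0.10134834  0.23247917] [ 0.33 -7.9   1.71]
```

```bash
python3 -m jog '[[[0,-0.6,-0.9,0,0],[0,-0.6,-1,0,0],[0,-0.5,-1,0,0],[0,0,-1,0,0],[0,0,-1,0,0],[0,0,-1,0,0],[0,0,-1,0,0],[0,0,-1,0,0],[0,0,0,0,0],[0,0,0,0,0]]]'; python3 look.py w3
python3 - <<'E'
from h import *
im,d,K,P=cam("top");cv2.imwrite("pics/top2.png",cv2.resize(im[150:320,60:260],None,fx=3,fy=3)[:,:,::-1]);np.savez("top2.npz",im=im,d=d,K=K,P=P)
im,d,K,P=cam("wrist");np.savez("w3.npz",im=im,d=d,K=K,P=P);C=cloud(d,K,P)
m=(d>0)&(C[...,2]>.158)&(C[...,2]<.172)&(abs(C[...,0]-.534)<.03)&(abs(C[...,1]-.21)<.03)
q=C[m];print(len(q))
if len(q):
    c,r=cv2.minEnclosingCircle(q[:,:2].astype(np.float32));print(c,r,((q.min(0)+q.max(0))/2).round(4),np.ptp(q,axis=0).round(4),np.median(q[:,2]))
E
```

```text
time: 7.2
position: [0.4556, 0.1903, 0.2322]
tool_rot: [3.121, 0.353, -0.003]
ft_force: [-0.4, -0.3, -0.3]
grip_width: 0.584
[0.4559 0.1898 0.2324] [ 3.121e+00  3.510e-01 -3.000e-03] 7.25 [ 0.4   0.02 -0.84  1.79  0.01  1.34 -1.8 ]
[279. 105.] [ 245   69   68   72 1524] ztop 0.1395 [0.5344 0.2102 0.1434] [0.048 0.049 0.013] shift units [ 2.03 -0.06  2.22]
[282. 253.] [ 223  213  119   70 6265] ztop 0.2649 [0.4695 0.1907 0.2644] [0.026 0.048 0.005] shift units [ 0.34  0.06 -0.8 ]
[282. 327.] [ 230  315  105   30 2231] ztop 0.2651 [0.442  0.1873 0.2643] [0.021 0.044 0.004] shift units [-0.35 -0.02 -0.8 ]
1762
(0.5343765020370483, 0.2098100781440735) 0.016021179035305977 [0.5348 0.2098 0.1618] [0.0306 0.0318 0.0076] 0.16274129182144098
```

View pics/w3.png

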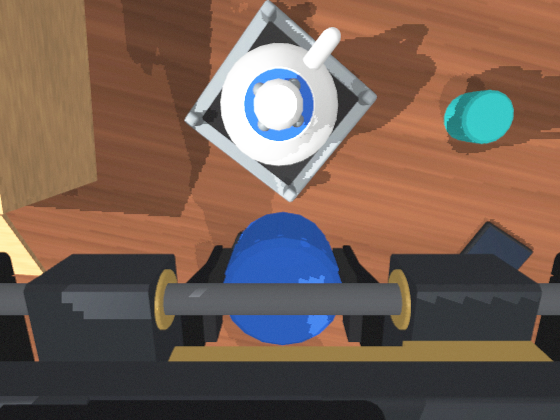

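The wrist view shows the neck top at (278,104) on the jug and the blue cap held upright at (282,280). The neck is at (0.5345,0.210), in agreement across views. Next I'll check where the cap sits in the hand and work out the shift.

```bash
python3 - <<'E'
from h import *
z=np.load("w3.npz");im,d,K,P=[z[k] for k in("im","d","K","P")];s=get_state();Rt=R.from_rotvec(s["tool_rot"])
m=cv2.inRange(cv2.cvtColor(im,cv2.COLOR_RGB2HSV),(105,140,60),(125,255,255))>0
C=cloud(d,K,P);q=C[m&(C[...,2]>.26)&(d>0)]
t=Rt.inv().apply(q-s["position"])
c,r=cv2.minEnclosingCircle(t[:,:2].astype(np.float32));print("cap in tool",c,r,"z",np.median(t[:,2]))
A=np.c_[q,np.ones(len(q))];pl=np.linalg.lstsq(A[:,[0,1,3]],q[:,2],rcond=None)[0];print("plane",pl)
print(s["position"],"to neck",(Rt.inv().apply(np.array([.5345,.21,.164])-s["position"])).round(4),"tool z",Rt.apply([0,0,1]).round(4))
E
```

```text
cap in tool (0.0008359203930012882, 0.0007586291758343577) 0.02631155215203762 z -0.03184515661067514
plane [-0.01964567 -0.00688749  0.27472809]
[0.45615062 0.18979087 0.23277148] to neck [ 0.081  -0.0024  0.0687] tool z [-1.e-03 -5.e-04 -1.e+00]
```

```bash
python3 -m jog '[[[0,0.7,-0.03,0,0],[0,0.7,-0.04,0,0],[0,0.6,0,0,0],[0,0,0,0.5,0],[0,0,0,0.4,0],[0,0,0,0,0],[0,0,0,0,0],[0,0,0,0,0]]]'
python3 - <<'E'
from h import *
s=get_state();Rt=R.from_rotvec(s["tool_rot"]);print(s["position"],s["ft_force"],(Rt.inv().apply(np.array([.5345,.21,.164])-s["position"])).round(4))
for n,o in(("scene",(240,60)),("top",(90,170))):
    im,d,K,P=cam(n);np.savez(n+"3.npz",im=im,d=d,K=K,P=P)
    if n=="scene":cv2.imwrite("pics/sc3.png",cv2.resize(im[o[1]:o[1]+140,o[0]:o[0]+180],None,fx=4,fy=4)[:,:,::-1])
E
```

```text
time: 8.35
position: [0.5334, 0.2121, 0.1981]
tool_rot: [3.121, 0.354, 0.002]
ft_force: [-1.2, 0.2, -0.2]
grip_width: 0.582
[0.53340752 0.21210045 0.19813308] [-1.15739628  0.24493369 -0.15978434] [0.0005 0.0023 0.0341]
```

View pics/sc3.png

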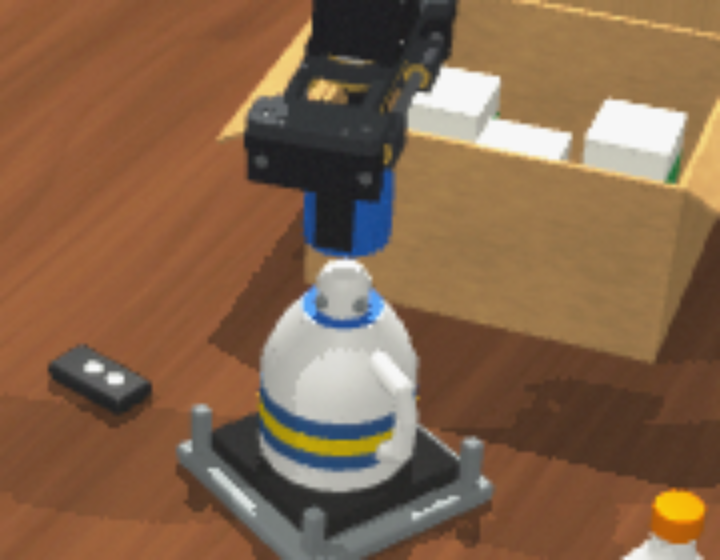

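The scene view shows the cap upright just above the neck, cap at (348,210) and neck at (345,280) in the crop. I'll correct 1.5 mm in tool y and lower onto the neck.

```bash
python3 -m jog '[[[0,0,0.04,0.1,0],[0,0,0,0.2,0],[0,0,0,0.1,0],[0,0,0,0,0],[0,0,0,0,0]]]'; python3 -m jog '[[[0,0,0,0.1,0],[0,0,0,0.1,0],[0,0,0,0,0],[0,0,0,0,0]]]'
```

```text
time: 9.07
position: [0.5337, 0.2105, 0.1814]
tool_rot: [-3.122, -0.354, -0.0]
ft_force: [-0.4, 0.6, -0.0]
grip_width: 0.585
time: 9.57
position: [0.5336, 0.2104, 0.1733]
tool_rot: [3.122, 0.354, -0.0]
ft_force: [0.6, -0.0, -2.0]
grip_width: 0.585
```

```bash
python3 -m jog '[[[0,0,0,0.05,0],[0,0,0,0.05,0],[0,0,0,0,0],[0,0,0,0,0]]]'; python3 -m jog '[[[0,0,0,0.05,0],[0,0,0,0.05,0],[0,0,0,0,0],[0,0,0,0,0]]]'
```

```text
time: 10.07
position: [0.5336, 0.2104, 0.1693]
tool_rot: [3.121, 0.354, 0.0]
ft_force: [-1.0, 0.1, -0.5]
grip_width: 0.582
time: 10.58
position: [0.5336, 0.2104, 0.1653]
tool_rot: [3.122, 0.354, -0.0]
ft_force: [-0.6, -0.9, -0.5]
grip_width: 0.584
```

The rim is about 9 mm below the neck top with no force, so the cap is over the plug. Now I'll press in small steps.

```bash
python3 -m jog '[[[0,0,0,0.05,0],[0,0,0,0.05,0],[0,0,0,0,0]]]';for i in 1; do python3 -m jog '[[[0,0,0,0.05,0],[0,0,0,0,0],[0,0,0,0,0]]]';python3 -m jog '[[[0,0,0,0.05,0],[0,0,0,0,0],[0,0,0,0,0]]]';python3 -m jog '[[[0,0,0,0.05,0],[0,0,0,0,0],[0,0,0,0,0]]]'; done
```

```text
time: 10.95
position: [0.5335, 0.2103, 0.161]
tool_rot: [3.121, 0.354, -0.001]
ft_force: [-0.8, 0.3, -0.5]
grip_width: 0.581
time: 11.32
position: [0.5338, 0.2108, 0.1596]
tool_rot: [-3.121, -0.354, -0.001]
ft_force: [-0.4, 0.5, 1.5]
grip_width: 0.584
time: 11.7
position: [0.5339, 0.2109, 0.1582]
tool_rot: [-3.121, -0.354, -0.002]
ft_force: [-1.7, 1.0, 5.7]
grip_width: 0.578
time: 12.08
position: [0.5341, 0.2109, 0.1568]
tool_rot: [-3.121, -0.354, -0.003]
ft_force: [-2.1, 0.1, 8.3]
grip_width: 0.579
```

```bash
python3 -m jog '[[[0,0,0,0.05,0],[0,0,0,0,0],[0,0,0,0,0]]]';python3 -m jog '[[[0,0,0,0.05,0],[0,0,0,0,0],[0,0,0,0,0]]]';python3 -m jog '[[[0,0,0,0.05,0],[0,0,0,0,0],[0,0,0,0,0]]]'
```

```text
time: 12.45
position: [0.5345, 0.211, 0.1554]
tool_rot: [-3.121, -0.354, -0.004]
ft_force: [-0.5, -0.1, 10.8]
grip_width: 0.583
time: 12.82
position: [0.5346, 0.2111, 0.1534]
tool_rot: [-3.121, -0.354, -0.005]
ft_force: [-1.8, 1.1, 9.6]
grip_width: 0.579
time: 13.2
position: [0.5335, 0.2105, 0.1489]
tool_rot: [-3.121, -0.354, 0.0]
ft_force: [0.6, 1.4, -0.4]
grip_width: 0.586
```

It clicked: the force went from 10.8 N to 0 and the TCP dropped. I'll press on towards 16 N.

```bash
python3 -m jog '[[[0,0,0,0.05,0],[0,0,0,0,0],[0,0,0,0,0]]]';python3 -m jog '[[[0,0,0,0.05,0],[0,0,0,0,0],[0,0,0,0,0]]]';python3 -m jog '[[[0,0,0,0.05,0],[0,0,0,0,0],[0,0,0,0,0]]]'
```

```text
time: 13.58
position: [0.5335, 0.2105, 0.1479]
tool_rot: [3.121, 0.354, -0.0]
ft_force: [-0.5, -0.9, 4.7]
grip_width: 0.584
time: 13.95
position: [0.5336, 0.2105, 0.1465]
tool_rot: [3.121, 0.354, 0.0]
ft_force: [-2.8, 0.4, 8.4]
grip_width: 0.583
time: 14.32
position: [0.5336, 0.2105, 0.1451]
tool_rot: [3.121, 0.354, 0.0]
ft_force: [-4.0, -1.2, 12.7]
grip_width: 0.578
```

```bash
python3 -m jog '[[[0,0,0,0.05,0],[0,0,0,0,0],[0,0,0,0,0],[0,0,0,0,0],[0,0,0,0,0],[0,0,0,0,0],[0,0,0,0,0],[0,0,0,0,0]]]'
python3 - <<'E'
from h import *
im,d,K,P=cam("scene");cv2.imwrite("pics/sc4.png",cv2.resize(im[60:200,240:420],None,fx=4,fy=4)[:,:,::-1])
C0=np.load("scene.npz");a=cloud(C0["d"],K,P);b=cloud(d,K,P)
# jug sink: shoulder/label rows shift; estimate via yellow band centroid row at fixed jug
def band(im,d,C):
    m=cv2.inRange(cv2.cvtColor(im,cv2.COLOR_RGB2HSV),(22,120,80),(35,255,255))>0
    m[:140]=0;m[200:]=0;m[:,:290]=0;m[:,365:]=0
    v,u=np.nonzero(m);return m.sum(),v.mean(),C[m&(d>0)].mean(0)
print(band(C0["im"],C0["d"],a),band(im,d,b))
s=get_state();print(s["position"],s["ft_force"],s["grip_width"],s["time"])
E
```

```text
time: 15.32
position: [0.5336, 0.2105, 0.1437]
tool_rot: [3.12, 0.354, 0.001]
ft_force: [-5.7, -1.7, 15.4]
grip_width: 0.582
(np.int64(116), np.float64(169.68103448275863), array([0.54689122, 0.16903303, 0.06643634])) (np.int64(115), np.float64(170.95652173913044), array([0.54452048, 0.17042724, 0.06066615]))
[0.53359465 0.21051015 0.14372344] [-5.26359315 -1.22692452 15.82584981] 0.5857157582611092 15.375
```

View pics/sc4.png

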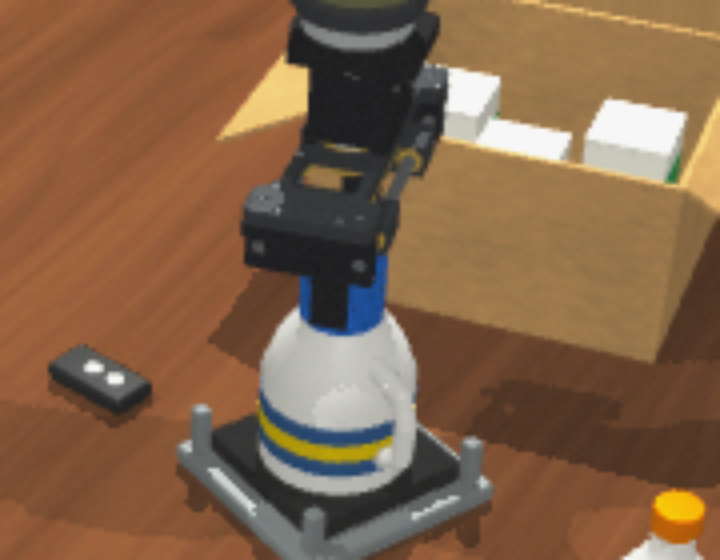

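The scene view shows the cap seated upright at (342,300) in the crop, covering the blue neck ring with its skirt at the shoulder. The jug is a little lower in its stand. The push is 15.8 N and the label band is about 5–6 mm lower. The cap centre is about 4 mm below the neck top, against 3 mm nominal. All of this fits fully home, so I'm handing in.

```bash
python3 -c "
from bench import job,get_state
job.close_job();s=get_state();print(s['time'],s['position'],s['ft_force'],s['grip_width'])"
```

```text
the job is handed in; nothing more can be done
the job is handed in; nothing more can be done
```

The blue cap is on the jug's neck, clicked home, and the gripper was still holding and pressing it when I handed in. No verdict was reported.

- **Fetching:** I picked the larger of the two blue caps and left the turquoise one alone. I gripped it at 60 N, with the opening at 51 mm as expected, and set it upright over the neck.
- **Click:** the force rose to about 10.8 N, then dropped to about 0 as the cap was pulled on.
- **Final press:** the last upward reading was 15.8 N, which corresponds to about 5 mm of sink. The label band measured about 5.8 mm lower from depth, a rougher figure, and the flat-pad limit is 11.5 mm.
- **Cap position:** from the arm's pose, the cap's centre is about 4 mm below the neck top, where 3 mm is fully home. That gap is within the calibration error. It is roughly 1 mm off the neck's axis.
- **Side force:** about 5 N sideways remained at the end, with no visible tilt in the last picture.
- **Time and table:** the clock stood at 15.4 s of the 48 s allowed. I did not re-measure the other things on the table. The path stayed clear of them and I saw no unexpected forces on the way.

The state could not be read after handing in, so these figures are from just before.

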